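# Refit the labeller's keyhole cover and wind its roller down

## Task

The rollers of the small tin labeller have been brushed clean; make it ready to run. Take the blue cover by its black handle, pass its two keyholes over the headed studs on the sloping face, press it gently flat against the spring catch and slide it down the slope until it is fully home and the catch has sprung out behind its upper edge. Also wind the small crank beside it clockwise, well over a full turn, until it comes up against its stop, which brings the raised pinch roller down; then let go, with the gold tin and the jar left standing where they are.

Things in the scene. Friction and masses are not known exactly. Their poses are not given: they have to be found in the camera images.
- cover_handle (a point): Centre of the black handle bar of the loose blue cover, 30 mm above the plate's underside. Axes: x to the cover's upper edge, y to its left, z out of its front. The bar, 14 x 14 mm in section, runs 84 mm along y over the middle of the plate, with 19 mm of free space under its middle 60 mm.
- cover: The blue cover, 0.3 kg: a flat plate 150 mm (y) by 100 mm (x), 4 mm thick, lying on the table, handle up. Origin: centre of its underside, 30 mm behind the handle; axes as cover_handle. Two keyholes at y = +55 and -55 mm: a round entry hole, 17 mm across, centred at x = 0, in line with the handle, and from it a slot 9.5 mm wide up to x = +19 mm.
- handle_home (a point): Where the handle bar's centre lies when the cover is fully home and the guide frame stands mid-way. Axes of the sloping face: x up the slope, y left, z out of the face. The face lies 30 mm below (z = -30 mm), 38 deg from the level, looking up and to the robot. With the stud heads in the entry holes the handle is at x = +16 mm; the cover then slides 16 mm down to its stop.
- labeller: Fixed steel wedge, 268 mm wide, 220 mm deep, 137 mm high, white label roll on top up to 188 mm. Origin on the table, 84 mm below face_studs. Flush in the face sits a grey guide frame with the studs and the catch; it is clamped up to 7 mm left or right of mid-way (for the label width), which is not reported: look or feel for it.
- face_studs (a point): Mid-point of the face (on its surface) on the line of the studs, for the guide frame mid-way; axes as handle_home. The two studs stand at y = +55 and -55 mm plus the frame's sideways setting. Neck 6 mm in diameter, round head 15 mm with a slightly bevelled rim; the head's underside is 7.5 mm off the face, its top 11.8 mm.
- catch (a joint): Spring catch: a brass pin, 8 mm in diameter, in the guide frame midway between the studs, 40 mm up the slope from their line. 0 = sprung out, 8.5 mm proud of the face; 0.0085 = pressed flush, which takes 3.5 N (1 N to begin). The cover presses it in when laid over the studs; it springs out behind the upper edge when the cover is within about 2 mm of its stop.
- crank (a joint): Crank on the right of the face, turning about the face's normal; the value grows clockwise seen from the front. At 0 its arm points up the slope; at 9.4 rad, one and a half turns on, it meets its stop. It starts between 0 and 1.6 and stays where it is left. It takes about 3 N at the knob.
- crank_axis (a point): Point on the crank's axis at the height of the knob's middle, 40 mm off the face, 125 mm right of and 10 mm farther out than handle_home; axes as handle_home. The crank's radius is 30 mm. The cover's right edge can come within 3 mm of the knob's sweep, but lies lower.
- crank_knob (a point): Middle of the crank's black knob, a round grip of 19 mm diameter, from 23 to 57 mm off the face (the arm under it ends at 15 mm), that spins freely on its pin, so that a hand may keep its direction while the knob goes round. z out of the face, x outward along the crank's arm.
- tin: Closed gold tin, 66 mm across, 22 mm high, standing on the table left of the labeller; origin at the centre of its underside. A bystander.
- jar: Translucent jar with an orange screw lid, 69 mm across, 75 mm high, standing farther left, between the pans; origin at the centre of its underside. A bystander.

How it is judged:
By the outcome, as a careful person would: the job done as asked, in the order asked, and still so for the second after the job is handed in, with the robot touching nothing.
It also fails if it takes over 64 s, if anything falls off the work surface, if the arm or the gripper's body presses on something with over 40 N, if the wrist force passes 120 N, or if a joint passes its speed limit or range.

## Robot

A 6-joint arm with a two-finger parallel gripper is mounted at the origin on the work surface; the furniture and walls round the work are solid. World frame = base frame: x ahead of the robot, y to its left, z up, the work surface at z = 0. Lengths are in m, angles in rad, forces in N, time in s.
With the tool pointing down it reaches from about 0.25 to 0.85 m from the base axis. Payload 12.5 kg.
Tool frame: the origin (TCP) lies where the fingers leave the gripper's body, on its centre line; the fingertips stand 84 mm ahead of it and the grasp point (between the pads) lies 65 mm ahead of it; x points along the fingers, z is the direction in which the jaws open and shut, and the axes are right-handed (so a half turn about x gives the same grasp; the last joint's range is limited). The gripper opens to 93 mm and grips with 3 to 60 N. Pads are 15 mm wide; open, the fingers measure 128 mm over their backs; the gripper's body (75 mm by 188 mm) begins 65 mm behind the grasp point.
Start: joints at [1.133, 0.351, 1.652, -0, 1.139, -0.085], TCP at [0.19, 0.516, 0.303] pointing down, gripper open.
Joint ranges: [-2.75, 2.75], [-0.79, 2.1], [0.01, 2.65], [-1.57, 4.71], [0.07, 3.14], [-2.87, 2.87]. Speed limits (rad/s): [2.22, 2.22, 2.79, 3.14, 3.14, 3.14].

## Interface

Orientations are given as a unit quaternion [x, y, z, w].
In Python, from cell import bot, viewer gives the robot as it stands.
- The arm moves only by the tool drive_tool, never from a script. Its argument "targets" is a list of rows, each a list of 2 entries, a list of its own where there are three numbers: the shift along the world's x, y, z in cm, then the turn, a rotation vector about the world's x, y, z in rad. In form: [[[dx, dy, dz], [ax, ay, az]], ...]. A call has 1 to 20 rows; each row is the pose to reach, as a shift and turn from the pose commanded when the call began; what a row does not reach only later rows make up. A row lasts 1/12 s, in which the tool goes at most 41.7 mm and 7.16 degrees, less where a joint would pass 70% of its speed; a pose out of reach is approached as far as the arm can. A call with a gripper value outside its range is refused whole. "gripper" is the opening, from 0 (shut) to 1 (fully open), set as the call begins (left out, the last holds). The fingers move at their own pace and stop on an object; "force" is the grip in N (left out, the last holds). Time passes only in rows, so rows that repeat a pose let the fingers close. It gives the time, the measured TCP pose, the force and the opening at its end, in the units of the state.
- bot.get_state(): the state, without advancing time (a new reading comes with each control period).
- viewer.capture(name): name is "side" or "top" or "wrist"; returns (picture, depth): 384x512x3 uint8, blue, green, red; 384x512 float32, m along the optical axis (not along the pixel's ray), 0 where there is no reading.
- viewer.camera_params(name): a dict with "fx", "fy", "cx", "cy" (pixels), "distortion" ([k1, k2, p1, p2, k3] as OpenCV has them; the pictures are not rectified), "R" (3x3) and "t" (3): a world point X has camera coordinates R X + t; the wrist camera has in their place "mount" (4x4, takes a point from camera to tool coordinates, whose origin is the TCP and whose axes are the tool frame's). Camera axes: x right, y down, z forward; pixel columns grow to the right and rows downward; lengths in m; the calibration is good to about 2 mm. A picture is of the moment at which its call begins: read the wrist's pose just before it. camera_params takes no time and is no camera call.
- bot.finish_job(): hands the job in, once; it reports no verdict.
The state is a dict: "time_s": time; "q": joint angles; "qd": joint speeds; "joint_efforts": joint torques, N m; "eef_pos": TCP position; "ee_rot": TCP orientation; "force": force on the tool from outside, world axes, zero at the start; "ft_torque": the same for the moment, N m; "gripper_width": opening from 0.0 (shut) to 1.0 (fully open).
Only numpy, scipy, OpenCV 4.12 (cv2) and the standard library are available. Lean on these libraries where they do the work, as an engineer would, in place of code of your own. Each camera call takes 0.05 s, during which the arm holds its last target. There are 200 camera calls.

## Working session

There is one attempt and no reset: what is moved stays moved. The work goes in short steps, Python scripts to look and compute and a tool call to move; the robot and the scene stay as the last step left them, time stands still between calls to the robot, and variables do not carry over. Pictures are saved under pics/ and viewed, about 8 in all and at most 12, crops included, and the job is handed in when it is done.

Besides the shell and the picture viewer there is one more tool, called after "Call:" as name(argument=value, ...), one argument or row to a line, values as JSON. drive_tool: Moves the arm, as the interface text tells. Its arguments: {"type":"object","properties":{"targets":{"type":"array"},"gripper":{"type":"number"},"force":{"type":"number"}},"required":["targets"]}

```bash
ls; mkdir -p pics; python3 - <<'E'
from cell import bot, viewer
import cv2, numpy as np
print(bot.get_state())
for n in("side","top"):
    im,d=viewer.capture(n); cv2.imwrite(f"pics/{n}0.png",im); np.savez(f"pics/{n}0.npz",im=im,d=d)
    p=viewer.camera_params(n); print(n,p)
print(viewer.camera_params("wrist"))
a=cv2.imread("pics/side0.png");b=cv2.imread("pics/top0.png")
E
```

```text
pics
{'time_s': 0.0, 'q': array([ 1.13342302e+00,  3.51225273e-01,  1.65239681e+00, -9.68236423e-06,
        1.13910454e+00, -8.45995581e-02]), 'qd': array([ 0.00065612, -0.00075674,  0.00089311, -0.00106643,  0.00113377,
       -0.00134064]), 'joint_efforts': array([-6.04056313e-04, -4.97327578e+01, -2.85251230e+01,  6.99152634e-02,
        2.57142715e-02, -1.04139697e-04]), 'eef_pos': array([0.18990242, 0.51592201, 0.30221775]), 'ee_rot': array([-0.40470978,  0.58032347,  0.40430291,  0.57963249]), 'force': array([ 0.33244405, -0.0871706 , -0.70140842]), 'ft_torque': array([ 0.05266579,  0.03616138, -0.03871536]), 'gripper_width': 0.999723556126862}
side {'fx': 472.2600999141333, 'fy': 472.2600999141333, 'cx': 254.15038092219487, 'cy': 191.96179560272157, 'distortion': array([0.05720114, 0.        , 0.        , 0.        , 0.        ]), 'R': array([[ 0.96728725, -0.25337847,  0.01243875],
       [-0.12636205, -0.52375163, -0.84244695],
       [ 0.21997273,  0.81331641, -0.5386357 ]]), 't': array([-0.53542141,  0.14984806,  0.95621829])}
top {'fx': 473.57585543869783, 'fy': 473.5758
[... 189 characters left out ...]
-0.02725656],
       [-0.98757271,  0.01941235, -0.15595931],
       [ 0.15641212,  0.02452501, -0.98738735]]), 't': array([-0.01703457,  0.53819281,  1.15709463])}
{'fx': 288.2212882526826, 'fy': 288.2212882526826, 'cx': 256.6104255171189, 'cy': 190.74265300749818, 'distortion': array([0.02148484, 0.        , 0.        , 0.        , 0.        ]), 'mount': array([[-1.90117731e-04, -2.76044837e-01,  9.61144740e-01,
        -8.10043945e-02],
       [-5.87303197e-04, -9.61144561e-01, -2.76044901e-01,
         7.74886779e-02],
       [ 9.99999809e-01, -6.16964409e-04,  2.06086076e-05,
         8.30956858e-04],
       [ 0.00000000e+00,  0.00000000e+00,  0.00000000e+00,
         1.00000000e+00]])}
```

View pics/side0.png

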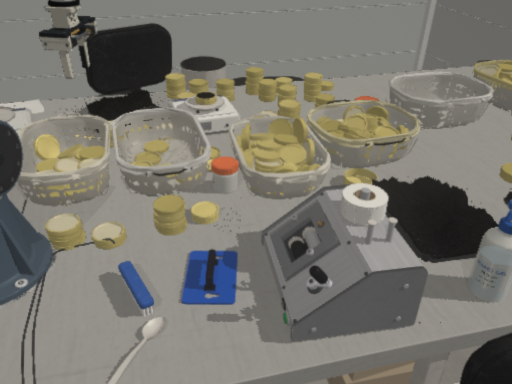

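View pics/top0.png

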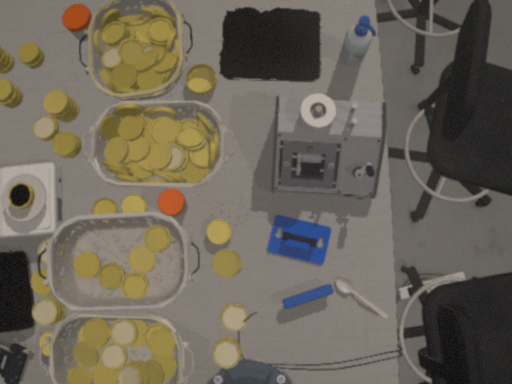

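```bash
cat > h.py <<'E'
import cv2, numpy as np
from cell import bot, viewer
from scipy.spatial.transform import Rotation as Rn
def load(n): 
    z=np.load(f"pics/{n}.npz"); return z["im"],z["d"]
def cam(n,st=None):
    p=viewer.camera_params(n); K=np.array([[p["fx"],0,p["cx"]],[0,p["fy"],p["cy"]],[0,0,1.]]); D=p["distortion"]
    if "mount" in p:
        T=np.eye(4);T[:3,:3]=Rn.from_quat(st["ee_rot"]).as_matrix();T[:3,3]=st["eef_pos"]
        T=T@p["mount"]; return K,D,T[:3,:3],T[:3,3]
    return K,D,p["R"].T,-p["R"].T@p["t"]
def rays(c,uv):
    K,D,R,o=c; u=cv2.undistortPoints(np.float64(uv).reshape(-1,1,2),K,D)[:,0]
    return np.c_[u,np.ones(len(u))]@R.T,o
def pts(c,uv,d): # depth along axis
    r,o=rays(c,uv); return o+r*np.asarray(d).reshape(-1,1)
def onplane(c,uv,n,k): # n.X=k
    r,o=rays(c,uv); n=np.asarray(n,float); return o+r*((k-n@o)/(r@n))[:,None]
def proj(c,X):
    K,D,R,o=c; X=(np.atleast_2d(X)-o)@R
    return cv2.projectPoints(X,np.zeros(3),np.zeros(3),K,D)[0][:,0]
def cloud(c,im,d):
    v,u=np.nonzero(d>0); return pts(c,np.c_[u,v],d[v,u]),u,v
E
python3 - <<'E'
from h import *
for n in("top","side"):
    im,d=load(n+"0"); c=cam(n)
    hsv=cv2.cvtColor(im,cv2.COLOR_BGR2HSV)
    X,u,v=cloud(c,im,d); H=hsv[v,u]
    roi=(X[:,0]>.2)&(X[:,0]<.45)&(X[:,1]>-.25)&(X[:,1]<.1)
    blue=roi&(H[:,0]>100)&(H[:,0]<130)&(H[:,1]>150)
    k=blue&(X[:,2]<.012)&(X[:,0]>.28)
    print(n,"blue",k.sum(),X[k].min(0),X[k].max(0),np.median(X[k,2]))
    r=cv2.minAreaRect(np.float32(X[k][:,:2]*1000)); print(r)
    h=roi&(X[:,2]>.028)&(X[:,2]<.05)&(X[:,0]<.4)&(H[:,2]<80)
    print("handle",h.sum(),X[h].mean(0) if h.any() else 0); 
    if h.sum()>5: print(cv2.minAreaRect(np.float32(X[h][:,:2]*1000)))
    # labeller face plane
    s=(X[:,0]>.38)&(X[:,0]<.66)&(X[:,1]<.0)&(X[:,1]>-.32)&(X[:,2]>.03)&(X[:,2]<.135)
    P=X[s]; best=None; rng=np.random.default_rng(0)
    for _ in range(600):
        a=P[rng.choice(len(P),3,False)]; m=np.cross(a[1]-a[0],a[2]-a[0]); 
        if np.linalg.norm(m)<1e-6: continue
        m/=np.linalg.norm(m); m*=np.sign(m[2]) 
        if not .6<m[2]<.95: continue
        i=abs((P-a[0])@m)<.003
        if best is None or i.sum()>best.sum(): best=i
    Q=P[best]; ce=Q.mean(0); m=np.linalg.svd(Q-ce,full_matrices=False)[2][2]; m*=np.sign(m[2])
    print("face",best.sum(),len(P),m,"tilt",np.degrees(np.arccos(m[2])),"yaw",np.degrees(np.arctan2(-m[1],-m[0])),"k",m@ce,Q.min(0),Q.max(0))
    t=X[(X[:,2]>.12)&(X[:,0]>.4)&(X[:,0]<.75)&(X[:,1]<.03)&(X[:,1]>-.32)]; print("top",t.min(0),t.max(0))
im=cv2.imread("pics/top0.png")[90:270,255:395]; cv2.imwrite("pics/c1.png",cv2.resize(im,None,fx=3.3,fy=3.3,interpolation=cv2.INTER_CUBIC))
E
```

```text
top blue 817 [ 0.37043801 -0.21016797 -0.00378153] [ 0.44997624 -0.05417264  0.01146995] 0.0037159750362154575
((425.94219970703125, -130.72134399414062), (143.4192657470703, 85.38875579833984), 75.71632385253906)
handle 0 0
face 3299 5324 [-0.61305897  0.04493626  0.78875816] tilt 37.93038959250934 yaw -4.192193970333286 k -0.3166480883630631 [ 0.53293539 -0.31999511  0.03016718] [ 0.6599621  -0.06473119  0.13185522]
top [ 0.56727329 -0.31999511  0.12002287] [ 0.74997455 -0.06903703  0.19064459]
side blue 1426 [ 0.36537681 -0.21515704 -0.00156098] [ 0.44998723 -0.05233929  0.00559579] 0.0018540368589239353
((424.70538330078125, -134.14242553710938), (150.69821166992188, 88.20960998535156), 75.19409942626953)
handle 6 [ 0.24306561 -0.01477737  0.03210903]
((242.2045135498047, -13.406656265258789), (1.4576501846313477, 20.461898803710938), 36.39514923095703)
face 5361 7494 [-0.61572016  0.04879009  0.78645293] tilt 38.144743169077714 yaw -4.530690322549212 k -0.3196430343876923 [ 0.53050899 -0.31999571  0.03001381] [ 0.65999773 -0.06784296  0.13225185]
top [ 0.56498553 -0.31998056  0.12001714] [ 0.74997849 -0.0703419   0.18778273]
```

View pics/c1.png

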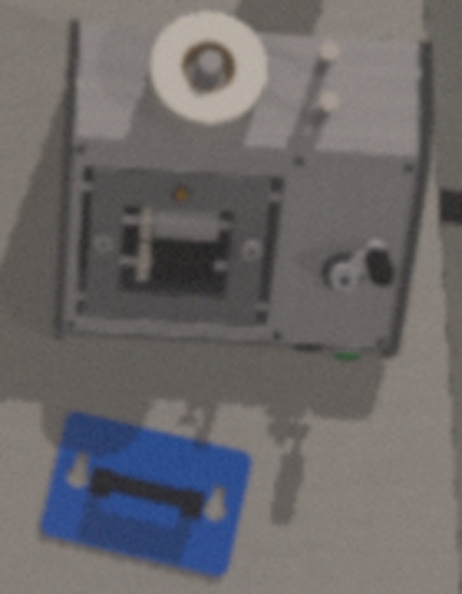

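```bash
cat >> h.py <<'E'
def frame(yaw,tilt): # columns x up slope,y left,z out
    return Rn.from_euler("ZY",[yaw,-tilt],degrees=True).as_matrix()
def tool_from(F,flip=1): # tool x=-Fz, z=flip*Fx
    x=-F[:,2]; z=flip*F[:,0]; return np.c_[x,np.cross(z,x),z]
def delta(p,Rt,p0,R0):
    return np.round((np.asarray(p)-p0)*100,2), np.round((Rn.from_matrix(Rt)*Rn.from_matrix(R0).inv()).as_rotvec(),4)
E
python3 - <<'E'
from h import *
st=bot.get_state(); R0=Rn.from_quat(st["ee_rot"]).as_matrix(); print(R0.round(3))
F=frame(-4.35,38); print(F.round(4)); n=F[:,2]; k=-.318
px=lambda a,b:[255+a/3.3,90+b/3.3]
c=cam("top")
S=onplane(c,[px(103,243),px(251,250)],n,k+.0118); C=onplane(c,[px(181,193)],n,k+.0085)
print(S,np.linalg.norm(S[0]-S[1]),C,(C-S.mean(0))@F)
m=S.mean(0)-.0118*n; print("mid",m)
K=onplane(c,[px(378,265)],n,k+.057); print("knob",K,(K-m)@F)
print("cover", onplane(c,[px(70,411),px(252,453),px(225,577),px(40,535),px(147,492)],[0,0,1],.004), onplane(c,[px(147,492)],[0,0,1],.037))
for fl in(1,-1):
    T=tool_from(F,fl); p=m+n*.27; print(fl,p,T.round(3),delta(p,T,st["eef_pos"],R0))
E
```

```text
[[-0.    -0.938  0.346]
 [-0.001  0.346  0.938]
 [-1.     0.    -0.001]]
[[ 0.7857  0.0758 -0.6139]
 [-0.0598  0.9971  0.0467]
 [ 0.6157  0.      0.788 ]]
[[ 0.60977374 -0.1004918   0.09241682]
 [ 0.60220433 -0.21019729  0.09302109]] 0.10996797553376907 [[ 0.64079438 -0.15763297  0.11578138]] [[ 0.0416834   0.00035812 -0.0033    ]]
mid [ 0.61323291 -0.15589558  0.08342043]
knob [[ 0.57970061 -0.29474146  0.13785958]] [[ 0.01546718 -0.1409893   0.057     ]]
cover [[ 0.49527008 -0.07461137  0.004     ]
 [ 0.45929897 -0.21664229  0.004     ]
 [ 0.36314065 -0.19227008  0.004     ]
 [ 0.39847456 -0.04924963  0.004     ]
 [ 0.43042501 -0.13339903  0.004     ]] [[ 0.4282601  -0.13130482  0.037     ]]
1 [ 0.44748317 -0.14328732  0.29618333] [[ 0.614  0.076  0.786]
 [-0.047  0.997 -0.06 ]
 [-0.788 -0.     0.616]] (array([ 25.76, -65.92,  -0.61]), array([ 0.3844, -0.5985, -1.2433]))
-1 [ 0.44748317 -0.14328732  0.29618333] [[ 0.614 -0.076 -0.786]
 [-0.047 -0.997  0.06 ]
 [-0.788  0.    -0.616]] (array([ 25.76, -65.92,  -0.61]), array([-0.6419, -0.4125,  1.7712]))
```

Call:
drive_tool(
  targets=[
    [[25.8,-65.9,0],[0.384,-0.5985,-1.243]],
    [[25.8,-65.9,0],[0.384,-0.5985,-1.243]],
    [[25.8,-65.9,0],[0.384,-0.5985,-1.243]],
    [[25.8,-65.9,0],[0.384,-0.5985,-1.243]],
    [[25.8,-65.9,0],[0.384,-0.5985,-1.243]],
    [[25.8,-65.9,0],[0.384,-0.5985,-1.243]],
    [[25.8,-65.9,0],[0.384,-0.5985,-1.243]],
    [[25.8,-65.9,0],[0.384,-0.5985,-1.243]],
    [[25.8,-65.9,0],[0.384,-0.5985,-1.243]],
    [[25.8,-65.9,0],[0.384,-0.5985,-1.243]],
    [[25.8,-65.9,0],[0.384,-0.5985,-1.243]],
    [[25.8,-65.9,0],[0.384,-0.5985,-1.243]],
    [[25.8,-65.9,0],[0.384,-0.5985,-1.243]],
    [[25.8,-65.9,0],[0.384,-0.5985,-1.243]],
    [[25.8,-65.9,0],[0.384,-0.5985,-1.243]],
    [[25.8,-65.9,0],[0.384,-0.5985,-1.243]],
    [[25.8,-65.9,0],[0.384,-0.5985,-1.243]],
    [[25.8,-65.9,0],[0.384,-0.5985,-1.243]],
    [[25.8,-65.9,0],[0.384,-0.5985,-1.243]],
    [[25.8,-65.9,0],[0.384,-0.5985,-1.243]],
  ],
)

```text
time_s: 1.77
eef_pos: [0.4484, -0.145, 0.3029]
ee_rot: [0.016, 0.437, -0.034, 0.899]
force: [0.5, 1.1, -0.5]
gripper_width: 0.996
```

```bash
python3 - <<'E'
from h import *
import pickle
st=bot.get_state(); im,d=viewer.capture("wrist"); cv2.imwrite("pics/w1.png",im)
np.savez("pics/w1.npz",im=im,d=d); pickle.dump(st,open("pics/w1.pkl","wb")); print(st["eef_pos"],st["q"],st["force"],Rn.from_quat(st["ee_rot"]).as_matrix().round(4))
E
```

```text
[ 0.44842996 -0.14501191  0.30288186] [-0.52217833  0.0473497   2.15217706  0.71168724  0.41961926 -1.02765851] [ 0.49271764  1.11377092 -0.47727872] [[ 6.156e-01  7.570e-02  7.844e-01]
 [-4.730e-02  9.971e-01 -5.910e-02]
 [-7.866e-01 -7.000e-04  6.174e-01]]
```

View pics/w1.png

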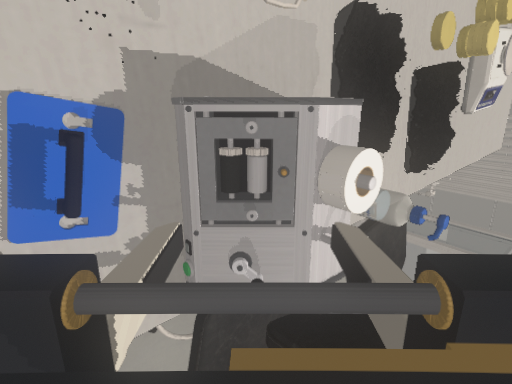

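```bash
python3 - <<'E'
from h import *
import pickle
im,d=load("w1"); st=pickle.load(open("pics/w1.pkl","rb")); c=cam("wrist",st)
hsv=cv2.cvtColor(im,cv2.COLOR_BGR2HSV); g=cv2.cvtColor(im,cv2.COLOR_BGR2GRAY)
# face plane from depth in region
v,u=np.mgrid[108:224,196:312]; u=u.ravel();v=v.ravel(); X=pts(c,np.c_[u,v],d[v,u]); ok=d[v,u]>0;X=X[ok]
F=frame(-4.35,38);n=F[:,2];h=X@n; med=np.median(h); 
for _ in range(5):
    i=abs(X@n-med)<.003; ce=X[i].mean(0); n=np.linalg.svd(X[i]-ce,full_matrices=False)[2][2]; n*=np.sign(n[2]); med=n@ce
print("plane",n,med,i.sum(),"tilt",np.degrees(np.arccos(n[2])),"yaw",np.degrees(np.arctan2(-n[1],-n[0])))
F=frame(np.degrees(np.arctan2(-n[1],-n[0])),np.degrees(np.arccos(n[2])))
def blob(cx,cy,r,f):
    P=g[cy-r:cy+r+1,cx-r:cx+r+1]; t,m=cv2.threshold(P,0,255,cv2.THRESH_BINARY+cv2.THRESH_OTSU)
    nn,l,s,ce=cv2.connectedComponentsWithStats(m); j=1+np.argmax(s[1:,4]); print("blob",t,s[j],ce[j]+[cx-r,cy-r]); return ce[j]+[cx-r,cy-r]
s1=blob(251,128,9,0);s2=blob(252,216,9,0)
S=onplane(c,[s1,s2],n,med+.0118)
m=(hsv[...,1]>120)&(hsv[...,0]<30)&(hsv[...,0]>5); m[:160]=0;m[185:]=0;m[:,:272]=0;m[:,296:]=0; q=np.argwhere(m).mean(0)[::-1]; print("catch px",q,m.sum())
C=onplane(c,[q],n,med+.0085); mid=S.mean(0)-.0118*n
print("S",S,np.linalg.norm(S[0]-S[1]),"mid",mid,"catch rel",(C-mid)@F, "S rel",(S-mid)@F)
print("hub",(onplane(c,[[240,265]],n,med+.02)-mid)@F)
# face outline edges (labeller frame): corner screws
sc=onplane(c,[[188,108],[311,108],[196,233],[304,233]],n,med); print("screws",((sc-mid)@F).round(4))
# cover
b=((hsv[...,0]>100)&(hsv[...,0]<130)&(hsv[...,1]>120)&(hsv[...,2]>40)).astype(np.uint8); b[:, 140:]=0; b[260:]=0
cn=max(cv2.findContours(b,0,1)[0],key=cv2.contourArea)[:,0]
P=onplane(c,cn,[0,0,1],.004); r=cv2.minAreaRect(np.float32(P[:,:2]*1000)); print("cover",r)
im2=im[80:300,0:300]; cv2.imwrite("pics/c2.png",cv2.resize(im2,None,fx=2.6,fy=2.6,interpolation=cv2.INTER_CUBIC))
E
```

```text
plane [-0.61380153  0.0469056   0.7880657 ] -0.3171827127748219 8609 tilt 37.99488614645772 yaw -4.369946379538366
blob 132.0 [  4   2  12  13 102] [251.18627451 127.        ]
blob 125.0 [ 3  3 12 11 94] [251.85106383 215.11702128]
catch px [284.  172.5] 16
S [[ 0.60820781 -0.10088017  0.09221061]
 [ 0.6000913  -0.21005884  0.0923872 ]] 0.10948009386085428 mid [ 0.61139241 -0.15602299  0.08299972] catch rel [[ 0.03985745 -0.0001325   0.0085    ]] S rel [[-0.00014343  0.05473986  0.0118    ]
 [ 0.00014343 -0.05473986  0.0118    ]]
hub [[-0.01549172 -0.12100366  0.02      ]]
screws [[-0.0748  0.0758  0.    ]
 [ 0.0705  0.0759  0.    ]
 [-0.0748 -0.0847  0.    ]
 [ 0.0696 -0.0848  0.    ]]
cover ((428.698486328125, -132.8419189453125), (149.21728515625, 99.04366302490234), 75.22852325439453)
```

View pics/c2.png

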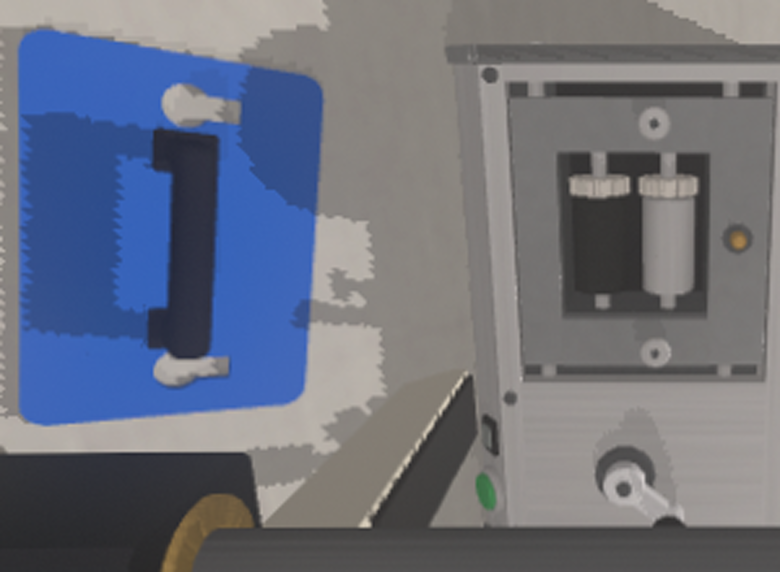

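```bash
python3 - <<'E'
from h import *
st=bot.get_state(); R0=Rn.from_quat(st["ee_rot"]).as_matrix()
p0=np.array([.1899,.5159,.3022])+[.258,-.659,0]; R0c=(Rn.from_rotvec([0.384,-0.5985,-1.243])*Rn.from_quat([-0.40470978,0.58032347,0.40430291,0.57963249])).as_matrix()
T=tool_from(frame(-14.8,0))
for z in(.16,.096): print(delta([.4287,-.1328,z],T,p0,R0c), delta([.4287,-.1328,z],T,st["eef_pos"],R0))
E
```

```text
(array([ -1.92,   1.03, -14.22]), array([ 0.1107,  0.6545, -0.176 ])) (array([ -2.17,   1.62, -14.36]), array([ 0.1146,  0.6582, -0.1739]))
(array([ -1.92,   1.03, -20.62]), array([ 0.1107,  0.6545, -0.176 ])) (array([ -2.17,   1.62, -20.76]), array([ 0.1146,  0.6582, -0.1739]))
```

Call:
drive_tool(
  targets=[
    [[-2,1.1,-14.2],[0.1107,0.6545,-0.176]],
    [[-2,1.1,-14.2],[0.1107,0.6545,-0.176]],
    [[-2,1.1,-14.2],[0.1107,0.6545,-0.176]],
    [[-2,1.1,-14.2],[0.1107,0.6545,-0.176]],
    [[-2,1.1,-14.2],[0.1107,0.6545,-0.176]],
    [[-2,1.1,-14.2],[0.1107,0.6545,-0.176]],
    [[-2,1.1,-14.2],[0.1107,0.6545,-0.176]],
    [[-2,1.1,-14.2],[0.1107,0.6545,-0.176]],
    [[-2,1.1,-14.2],[0.1107,0.6545,-0.176]],
    [[-2,1.1,-14.2],[0.1107,0.6545,-0.176]],
  ],
)

```text
time_s: 2.65
eef_pos: [0.4276, -0.1318, 0.1609]
ee_rot: [0.091, 0.7, -0.091, 0.702]
force: [-1.4, 0.9, 0.4]
gripper_width: 1.002
```

```bash
python3 - <<'E'
from h import *
import pickle
st=bot.get_state(); print(st); R0=Rn.from_quat(st["ee_rot"]).as_matrix(); T=tool_from(frame(-14.8,0))
print(delta([.4287,-.1328,.096],T,st["eef_pos"],R0))
im,d=viewer.capture("wrist"); c=cam("wrist",st); cv2.imwrite("pics/w2.png",im)
hsv=cv2.cvtColor(im,cv2.COLOR_BGR2HSV)
b=((hsv[...,0]>100)&(hsv[...,0]<130)&(hsv[...,1]>120)&(hsv[...,2]>40)).astype(np.uint8)
cn=max(cv2.findContours(b,0,1)[0],key=cv2.contourArea)[:,0]; print(cn.min(0),cn.max(0))
P=onplane(c,cn,[0,0,1],.004); print("cover",cv2.minAreaRect(np.float32(P[:,:2]*1000)))
print(bot.get_state()["eef_pos"])
E
```

```text
{'time_s': 2.65, 'q': array([-4.03319220e-01,  3.89818709e-01,  2.02847766e+00,  9.58948446e-04,
        7.20563363e-01, -1.45997199e-01]), 'qd': array([ 0.00014125, -0.0020601 , -0.0048294 , -0.00503682,  0.01197734,
        0.00644425]), 'joint_efforts': array([ 1.02769635e-01, -4.24954712e+01, -1.95504928e+01,  6.54726871e-02,
       -1.68662891e-02, -2.03933450e-02]), 'eef_pos': array([ 0.42756052, -0.13175533,  0.16086066]), 'ee_rot': array([ 0.09093213,  0.70023808, -0.09102495,  0.70221965]), 'force': array([-1.39711607,  0.86652927,  0.35506667]), 'ft_torque': array([-0.06606877,  0.0887865 ,  0.00727425]), 'gripper_width': 1.0016028855461103}
(array([ 0.11, -0.1 , -6.49]), array([ 0.0005,  0.0028, -0.0003]))
[198 113] [320 277]
cover ((429.06549072265625, -132.62376403808594), (148.5567169189453, 99.21459197998047), 75.22782135009766)
[ 0.4276085  -0.13179761  0.16092247]
```

View pics/w2.png

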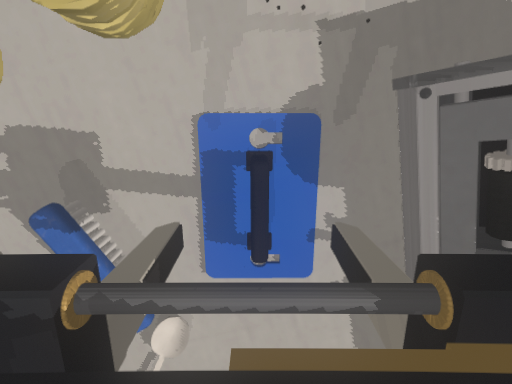

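Call:
drive_tool(
  targets=[
    [[0.15,-0.08,-3],[0,0.002,0]],
    [[0.15,-0.08,-5.5],[0,0.002,0]],
    [[0.15,-0.08,-6.5],[0,0.002,0]],
    [[0.15,-0.08,-6.5],[0,0.002,0]],
  ],
  gripper=0.5,
)

```text
time_s: 3.03
eef_pos: [0.4284, -0.1323, 0.0943]
ee_rot: [0.091, 0.703, -0.091, 0.7]
force: [-0.2, 0.9, 1.1]
gripper_width: 0.763
```

Call:
drive_tool(
  targets=[
    [[0,0,0],[0,0,0]],
    [[0,0,0],[0,0,0]],
    [[0,0,0],[0,0,0]],
    [[0,0,0],[0,0,0]],
    [[0,0,0],[0,0,0]],
    [[0,0,0],[0,0,0]],
  ],
  gripper=0,
  force=50,
)

```text
time_s: 3.53
eef_pos: [0.4297, -0.1327, 0.0962]
ee_rot: [0.091, 0.701, -0.091, 0.701]
force: [-0.4, 0.4, -0.0]
gripper_width: 0.332
```

Call:
drive_tool(
  targets=[
    [[0,0,0],[0,0,0]],
    [[0,0,0],[0,0,0]],
    [[0,0,0],[0,0,0]],
    [[0,0,0],[0,0,0]],
    [[0,0,0],[0,0,0]],
  ],
)

```text
time_s: 3.95
eef_pos: [0.4296, -0.1327, 0.0958]
ee_rot: [0.091, 0.701, -0.091, 0.701]
force: [0.3, 0.6, 1.5]
gripper_width: 0.147
```

```bash
python3 - <<'E'
from h import *
st=bot.get_state(); R0=Rn.from_quat(st["ee_rot"]).as_matrix(); print(st["eef_pos"],st["gripper_width"],st["force"])
F=frame(-4.37,38); mid=np.array([.6114,-.156,.083])
T=tool_from(F)
# grasp at cover z~st z-.065 -> handle offset: entry holes over studs at tool height h off face
g=st["eef_pos"][2]-.065-.030; print("grip above bar centre",g)
for off in(.06,.03,.02): # underside of the plate off the face
    p=mid+F[:,2]*(off+.030+.065+g); print(off,p,delta(p,T,st["eef_pos"],R0))
print(F)
E
```

```text
[ 0.42960666 -0.13271125  0.0958017 ] 0.1472158670701605 [0.25731222 0.5552737  1.49874249]
grip above bar centre 0.000801695916873818
0.06 [ 0.51575776 -0.1486911   0.20577341] (array([ 8.62, -1.6 , 11.  ]), array([-0.1101, -0.6556,  0.1756]))
0.03 [ 0.53417391 -0.15009845  0.18213309] (array([10.46, -1.74,  8.63]), array([-0.1101, -0.6556,  0.1756]))
0.02 [ 0.54031263 -0.15056756  0.17425298] (array([11.07, -1.79,  7.85]), array([-0.1101, -0.6556,  0.1756]))
[[ 7.85719837e-01  7.61969620e-02 -6.13871615e-01]
 [-6.00440255e-02  9.97092786e-01  4.69115341e-02]
 [ 6.15661475e-01 -3.46944695e-18  7.88010754e-01]]
```

Call:
drive_tool(
  targets=[
    [[0,0,2],[0,0,0]],
    [[0,0,5],[0,0,0]],
    [[0,0,8],[-0.015,-0.09,0.025]],
    [[1,0,11],[-0.03,-0.18,0.05]],
    [[2,-0.4,12],[-0.045,-0.27,0.075]],
    [[3.5,-0.8,12],[-0.06,-0.36,0.1]],
    [[5,-1.2,12],[-0.075,-0.45,0.12]],
    [[6,-1.4,12],[-0.092,-0.55,0.147]],
    [[7,-1.5,11.5],[-0.11,-0.656,0.176]],
    [[8,-1.6,11],[-0.11,-0.656,0.176]],
    [[8.6,-1.6,11],[-0.11,-0.656,0.176]],
    [[8.6,-1.6,11],[-0.11,-0.656,0.176]],
    [[8.6,-1.6,11],[-0.11,-0.656,0.176]],
    [[8.6,-1.6,11],[-0.11,-0.656,0.176]],
  ],
)

```text
time_s: 5.12
eef_pos: [0.515, -0.1483, 0.205]
ee_rot: [0.017, 0.439, -0.034, 0.898]
force: [0.1, 0.3, -4.0]
gripper_width: 0.15
```

```bash
python3 - <<'E'
from h import *
st=bot.get_state(); R0=Rn.from_quat(st["ee_rot"]).as_matrix(); print(st["eef_pos"],st["q"],st["gripper_width"],st["force"])
im,d=viewer.capture("wrist"); cv2.imwrite("pics/w3.png",im); np.savez("pics/w3.npz",im=im,d=d)
import pickle; pickle.dump(st,open("pics/w3.pkl","wb"))
F=frame(-4.37,38); mid=np.array([.6114,-.156,.083]); T=tool_from(F)
print("err to target",delta(mid+F[:,2]*(.06+.0958),T,st["eef_pos"],R0), bot.get_state()["eef_pos"])
E
```

```text
[ 0.51495779 -0.14832511  0.20497485] [-0.44923543  0.34494944  2.09079766  1.23921753  0.2402572  -1.52948471] 0.14950273188678062 [ 0.14339941  0.28422077 -3.99142169]
err to target (array([ 0.08, -0.04,  0.08]), array([-0.0015, -0.0022, -0.0006])) [ 0.51498646 -0.14837203  0.20531268]
```

View pics/w3.png

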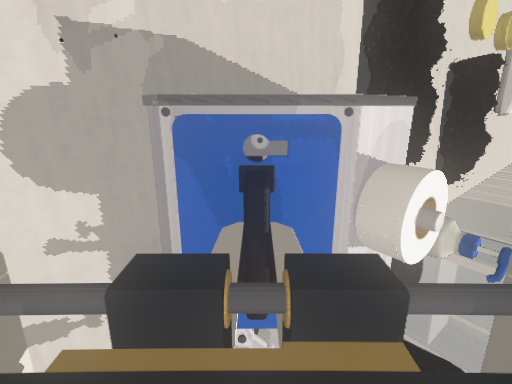

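```bash
python3 - <<'E'
import cv2
im=cv2.imread("pics/w3.png")[125:171,235:300]; cv2.imwrite("pics/c3.png",cv2.resize(im,None,fx=10,fy=10,interpolation=cv2.INTER_CUBIC))
E
```

```text
(no output)
```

View pics/c3.png

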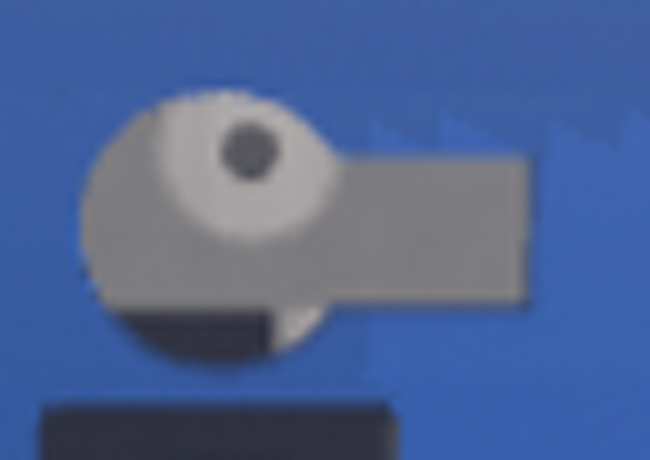

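```bash
python3 - <<'E'
from h import *
import pickle
st=pickle.load(open("pics/w3.pkl","rb")); c=cam("wrist",st); R=Rn.from_quat(st["ee_rot"]).as_matrix(); p=st["eef_pos"]
F=frame(-4.37,38); mid=np.array([.6114,-.156,.083]); n=F[:,2]
tx=-R[:,0]
H=onplane(c,[[256.55,147.35]],tx,tx@p-.0918); print("hole in tool",(H-p)@R)
S=onplane(c,[[259.45,139.5]],n,n@mid+.0118); print("stud rel mid in F",(S-mid)@F)
Hf=(H-mid)@F; print("hole in F",Hf); d=((S-mid)@F-Hf)[0]; print("needed shift in F (x,y)",d, "angle tool vs F",Rn.from_matrix(tool_from(F).T@R).as_rotvec())
sh=F@[d[0],d[1],0]; print("world cm for xy",sh*100, "per cm inward",-n)
E
```

```text
hole in tool [[ 0.0918      0.05506932 -0.00096834]]
stud rel mid in F [[-0.00022846  0.05475113  0.0118    ]]
hole in F [[-0.00230609  0.05550486  0.06396199]]
needed shift in F (x,y) [ 0.00207763 -0.00075372 -0.05216199] angle tool vs F [0.00035489 0.00234462 0.00142961]
world cm for xy [ 0.15750024 -0.08762788  0.12791156] per cm inward [ 0.61387162 -0.04691153 -0.78801075]
```

Call:
drive_tool(
  targets=[
    [[0.6,-0.1,-0.4],[0,0,0]],
    [[1.2,-0.15,-1.2],[0,0,0]],
    [[1.8,-0.2,-2.0],[0,0,0]],
    [[2.3,-0.25,-2.65],[0,0,0]],
    [[2.74,-0.285,-3.18],[0,0,0]],
    [[2.74,-0.285,-3.18],[0,0,0]],
    [[2.74,-0.285,-3.18],[0,0,0]],
  ],
)

```text
time_s: 5.75
eef_pos: [0.5429, -0.1514, 0.1737]
ee_rot: [0.017, 0.438, -0.034, 0.898]
force: [-0.6, 0.2, -3.5]
gripper_width: 0.147
```

```bash
python3 - <<'E'
from h import *
import pickle
st=bot.get_state(); im,d=viewer.capture("wrist"); pickle.dump(st,open("pics/w4.pkl","wb")); cv2.imwrite("pics/w4.png",im)
print(st["eef_pos"],st["q"],st["force"]); F=frame(-4.37,38); mid=np.array([.6114,-.156,.083])
print("TCP in F",(st["eef_pos"]-mid)@F, Rn.from_matrix(tool_from(F).T@Rn.from_quat(st["ee_rot"]).as_matrix()).as_rotvec())
cv2.imwrite("pics/c4.png",cv2.resize(im[125:171,235:300],None,fx=10,fy=10,interpolation=cv2.INTER_CUBIC))
E
```

```text
[ 0.54292965 -0.15143086  0.17373022] [-0.42813515  0.44685587  2.03942311  1.46461451  0.21556815 -1.74416919] [-0.63998272  0.22083737 -3.48146558]
TCP in F [ 0.00178624 -0.00066137  0.11374274] [-0.00028077  0.00050491  0.0006906 ]
```

View pics/c4.png

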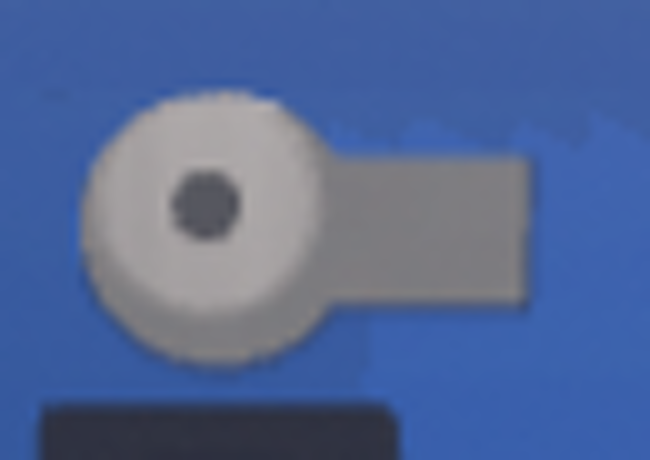

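```bash
python3 - <<'E'
from h import *
import pickle
st=pickle.load(open("pics/w4.pkl","rb")); c=cam("wrist",st); R=Rn.from_quat(st["ee_rot"]).as_matrix(); p=st["eef_pos"]
F=frame(-4.37,38); mid=np.array([.6114,-.156,.083]); n=F[:,2]; tx=-R[:,0]
H=onplane(c,[[256.55,147.35]],tx,tx@p-.0918)
for u in(255.25,255.6):
  for h in (.0118,.0128):
    S=onplane(c,[[u,145.05]],n,n@mid+h); print(((S-mid)@F)[0],"need",((S-H)@F)[0])
E
```

```text
[-8.05652254e-05  5.45867566e-02  1.18000000e-02] need [-0.000836   0.0001153 -0.0101813]
[-7.47061636e-05  5.47099754e-02  1.28000000e-02] need [-0.00083014  0.00023852 -0.0091813 ]
[0.00014092 0.0545867  0.0118    ] need [-0.00061451  0.00011524 -0.0101813 ]
[0.00014557 0.05470992 0.0128    ] need [-0.00060986  0.00023846 -0.0091813 ]
```

Call:
drive_tool(
  targets=[
    [[0.1,0.0,-0.25],[0,0,0]],
    [[0.22,-0.01,-0.4],[0,0,0]],
    [[0.34,-0.015,-0.55],[0,0,0]],
    [[0.44,-0.02,-0.68],[0,0,0]],
    [[0.5,-0.02,-0.75],[0,0,0]],
    [[0.5,-0.02,-0.75],[0,0,0]],
  ],
)

```text
time_s: 6.3
eef_pos: [0.548, -0.1517, 0.1663]
ee_rot: [0.017, 0.438, -0.034, 0.898]
force: [-0.2, -1.3, -4.0]
gripper_width: 0.145
```

```bash
cat > s.py <<'E'
from h import *
st=bot.get_state(); F=frame(-4.37,38); mid=np.array([.6114,-.156,.083])
R=Rn.from_quat(st["ee_rot"]).as_matrix()
print("t",st["time_s"],"TCP in F mm",((st["eef_pos"]-mid)@F*1000).round(2),"rot",Rn.from_matrix(tool_from(F).T@R).as_rotvec().round(4),"force F",(F.T@st["force"]).round(2),"tq F",(F.T@st["ft_torque"]).round(2),"grip",round(st["gripper_width"],3),"q",st["q"].round(2))
E
python3 s.py
```

```text
t 6.3 TCP in F mm [  1.22  -0.58 104.78] rot [-0.0003 -0.0001  0.0003] force F [-2.61 -1.31 -3.09] tq F [-0.07  0.75  0.07] grip 0.145 q [-0.42  0.47  2.03  1.53  0.21 -1.8 ]
```

Call:
drive_tool(
  targets=[
    [[0.12,-0.01,-0.16],[0,0,0]],
    [[0.24,-0.02,-0.31],[0,0,0]],
    [[0.34,-0.026,-0.44],[0,0,0]],
    [[0.43,-0.033,-0.55],[0,0,0]],
    [[0.49,-0.037,-0.63],[0,0,0]],
    [[0.49,-0.037,-0.63],[0,0,0]],
  ],
)

```text
time_s: 6.8
eef_pos: [0.5529, -0.1521, 0.16]
ee_rot: [0.017, 0.438, -0.034, 0.898]
force: [-3.2, 0.8, -1.6]
gripper_width: 0.144
```

```bash
python3 s.py
```

```text
t 6.8 TCP in F mm [ 1.17 -0.57 96.79] rot [-0.0004 -0.0001  0.0003] force F [-3.58  0.56  0.73] tq F [-0.12  0.77  0.01] grip 0.144 q [-0.42  0.49  2.02  1.57  0.21 -1.85]
```

Call:
drive_tool(
  targets=[
    [[0.06,-0.005,-0.08],[0,0,0]],
    [[0.07,-0.005,-0.09],[0,0,0]],
  ],
)

```text
time_s: 6.97
eef_pos: [0.5531, -0.1521, 0.1597]
ee_rot: [0.017, 0.438, -0.034, 0.898]
force: [-14.9, 1.2, 12.5]
gripper_width: 0.147
```

```bash
python3 s.py
```

```text
t 6.9667 TCP in F mm [ 1.19 -0.54 96.37] rot [-0.0005 -0.0006  0.0001] force F [-4.08  0.08 19.06] tq F [0.1  1.18 0.04] grip 0.147 q [-0.42  0.49  2.02  1.58  0.21 -1.85]
```

Call:
drive_tool(
  targets=[
    [[-0.19,0.015,-0.08],[0,0,0]],
    [[-0.35,0.027,-0.2],[0,0,0]],
    [[-0.51,0.04,-0.32],[0,0,0]],
    [[-0.51,0.04,-0.32],[0,0,0]],
  ],
)

```text
time_s: 7.3
eef_pos: [0.5485, -0.1519, 0.1562]
ee_rot: [0.017, 0.438, -0.034, 0.898]
force: [-1.4, 1.4, 3.5]
gripper_width: 0.146
```

```bash
python3 s.py
```

```text
t 7.3 TCP in F mm [-4.62 -0.67 96.52] rot [-0.0003 -0.0008  0.0002] force F [0.97 1.32 3.66] tq F [-0.07  0.3  -0.01] grip 0.146 q [-0.42  0.49  2.03  1.64  0.21 -1.92]
```

Call:
drive_tool(
  targets=[
    [[-0.2,0.015,-0.15],[0,0,0]],
    [[-0.4,0.03,-0.31],[0,0,0]],
    [[-0.57,0.044,-0.45],[0,0,0]],
    [[-0.7,0.054,-0.55],[0,0,0]],
    [[-0.8,0.06,-0.63],[0,0,0]],
    [[-0.83,0.063,-0.65],[0,0,0]],
  ],
)

```text
time_s: 7.8
eef_pos: [0.5402, -0.1512, 0.1496]
ee_rot: [0.017, 0.438, -0.034, 0.898]
force: [0.1, 0.3, 4.4]
gripper_width: 0.14
```

```bash
python3 s.py
```

```text
t 7.8 TCP in F mm [-15.25  -0.6   96.45] rot [-0.0003 -0.0006  0.0003] force F [2.73 0.32 3.44] tq F [-0.07 -0.09  0.  ] grip 0.14 q [-0.43  0.49  2.05  1.75  0.22 -2.04]
```

Call:
drive_tool(
  targets=[
    [[-0.06,0.005,-0.05],[0,0,0]],
    [[-0.12,0.01,-0.09],[0,0,0]],
    [[-0.12,0.01,-0.09],[0,0,0]],
  ],
)

```text
time_s: 8.05
eef_pos: [0.5398, -0.1512, 0.1494]
ee_rot: [0.017, 0.437, -0.034, 0.899]
force: [3.9, 0.8, 5.1]
gripper_width: 0.147
```

```bash
python3 s.py
```

```text
t 8.05 TCP in F mm [-15.65  -0.63  96.47] rot [-0.0006 -0.0025  0.0006] force F [6.1  1.08 1.67] tq F [-0.05 -0.67 -0.02] grip 0.147 q [-0.43  0.49  2.06  1.76  0.22 -2.05]
```

Call:
drive_tool(
  targets=[
    [[0,0,0],[0,0,0]],
    [[0,0,0],[0,0,0]],
    [[0,0,0],[0,0,0]],
    [[0,0,0],[0,0,0]],
    [[-1.2,0.1,1.6],[0,0,0]],
    [[-3,0.25,3.9],[0,0,0]],
    [[-5,0.4,6.4],[0,0,0]],
    [[-6,0.45,7.7],[0,0,0]],
    [[-6,0.45,7.7],[0,0,0]],
  ],
  gripper=0.4,
)

```text
time_s: 8.8
eef_pos: [0.4779, -0.1466, 0.2278]
ee_rot: [0.016, 0.437, -0.035, 0.899]
force: [0.7, -1.3, 0.5]
gripper_width: 0.395
```

```bash
python3 s.py; python3 - <<'E'
from h import *
import pickle
st=bot.get_state(); im,d=viewer.capture("wrist"); pickle.dump(st,open("pics/w5.pkl","wb")); np.savez("pics/w5.npz",im=im,d=d)
cv2.imwrite("pics/w5.png",cv2.resize(im[70:290,130:440],None,fx=2.5,fy=2.5,interpolation=cv2.INTER_CUBIC))
E
```

```text
t 8.8 TCP in F mm [-16.35  -0.76 196.53] rot [-0.0011 -0.0024 -0.001 ] force F [ 0.92 -1.22 -0.09] tq F [-0.11  0.34  0.03] grip 0.395 q [-0.49  0.24  2.16  1.15  0.27 -1.47]
```

View pics/w5.png

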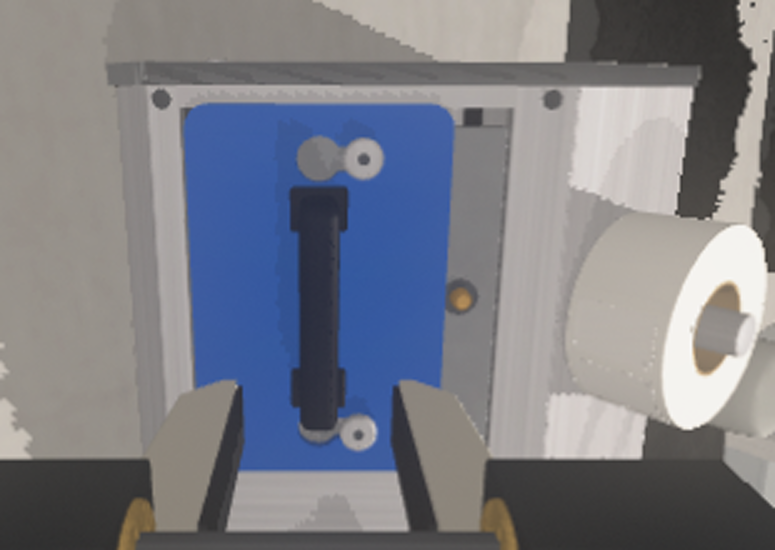

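Call:
drive_tool(
  targets=[
    [[0,-4,0.5],[0,0,0]],
    [[0,-8,1],[0,0,0]],
    [[0,-12,1],[0,0,0]],
    [[0,-16,1],[0,0,0]],
    [[0,-16,1],[0,0,0]],
    [[0,-16,1],[0,0,0]],
    [[0,-16,1],[0,0,0]],
  ],
)

```text
time_s: 9.43
eef_pos: [0.479, -0.306, 0.2343]
ee_rot: [0.017, 0.438, -0.034, 0.898]
force: [0.9, 0.5, -0.1]
gripper_width: 0.398
```

```bash
python3 s.py; python3 - <<'E'
from h import *
import pickle
st=bot.get_state(); im,d=viewer.capture("wrist"); pickle.dump(st,open("pics/w6.pkl","wb")); np.savez("pics/w6.npz",im=im,d=d); cv2.imwrite("pics/w6.png",im)
c=cam("wrist",st); F=frame(-4.37,38); mid=np.array([.6114,-.156,.083])
g=(np.array([[x,y,h] for h in(0.,.057) for x in(-60,30) for y in (-165,-80)])*[.001,.001,1])
print(proj(c,mid+g@F.T).round())
X,u,v=cloud(c,im,d); f=(X-mid)@F
k=(f[:,2]>.045)&(f[:,2]<.065)&(abs(f[:,0]+.016)<.06)&(f[:,1]<-.08)&(f[:,1]>-.175)
print("knob top pts",k.sum(),f[k].mean(0),f[k].min(0),f[k].max(0))
k=k&(f[:,2]>.053); print(k.sum(),np.median(f[k],0),cv2.minEnclosingCircle(np.float32(f[k][:,:2]*1000)))
# catch pin proud?
im5,d5=load("w5"); c5=cam("wrist",pickle.load(open("pics/w5.pkl","rb")))
X,u,v=cloud(c5,im5,d5); f=(X-mid)@F; r=np.hypot(f[:,0]-.04,f[:,1]); print("catch h",np.median(f[r<.003,2]),"ring",np.median(f[(r>.006)&(r<.012)&(f[:,0]>.04),2]), "plate top", np.median(f[(abs(f[:,0]-.015)<.01)&(abs(f[:,1])<.02),2]))
E
```

```text
t 9.4333 TCP in F mm [  -1.93 -159.63  193.46] rot [0.0007 0.0008 0.0018] force F [ 0.62  0.59 -0.55] tq F [-0.09  0.36  0.07] grip 0.398 q [-0.79  0.36  1.96  1.    0.5  -1.53]
[[200. 195.]
 [194. 106.]
 [290. 195.]
 [293. 106.]
 [186. 216.]
 [178. 105.]
 [298. 215.]
 [302. 105.]]
knob top pts 449 [ 0.00611494 -0.14399414  0.055232  ] [-0.00271179 -0.15512081  0.04548909] [ 0.01503673 -0.13624085  0.05861615]
368 [ 0.00601491 -0.14464078  0.05664096] ((6.346196174621582, -145.61524963378906), 9.189668655395508)
catch h 0.008209431516425995 ring 0.00010628014297596777 plate top 0.12675479777474133
```

View pics/w6.png

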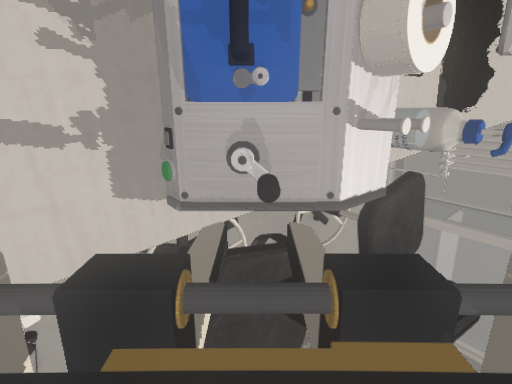

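```bash
python3 - <<'E'
from h import *
import pickle
im,d=load("w6"); st=pickle.load(open("pics/w6.pkl","rb")); c=cam("wrist",st); F=frame(-4.37,38); mid=np.array([.6114,-.156,.083]);n=F[:,2]
P=cv2.cvtColor(im,cv2.COLOR_BGR2GRAY)[140:182,220:266]
ci=cv2.HoughCircles(cv2.resize(P,None,fx=4,fy=4,interpolation=cv2.INTER_CUBIC),cv2.HOUGH_GRADIENT,1.5,20,param1=120,param2=20,minRadius=20,maxRadius=80)
print(ci[0][:5]/4+[220,140,0])
X=pts(c,[[242,160],[243,154],[237,163]],d[[160,154,163],[242,243,237]]); print("hub depth pts",(X-mid)@F)
print("screws",((onplane(c,[[179,111],[337,111],[185,195],[329,195]],n,n@mid)-mid)@F).round(4))
h=((X[0]-mid)@F)[2]; print(((onplane(c,[[242,160]],n,n@mid+h)-mid)@F))
E
```

```text
[[243.0625     157.4375      16.54999924]
 [240.4375     152.9375      11.89999962]
 [243.4375     162.6875      14.60000038]
 [236.3125     158.5625      10.51249981]
 [237.4375     163.8125       8.30000019]]
hub depth pts [[-0.01613071 -0.12641569  0.01914788]
 [-0.01535104 -0.12163463  0.01517592]
 [-0.02085209 -0.12962267  0.01648445]]
screws [[-0.0742 -0.0844  0.    ]
 [ 0.0707 -0.0846  0.    ]
 [-0.0744 -0.1649  0.    ]
 [ 0.0689 -0.165  -0.    ]]
[[-0.01613071 -0.12641569  0.01914788]]
```

Call:
drive_tool(
  targets=[
    [[0.76,1.31,0.51],[0,0,0]],
    [[2.6,1.17,-1.85],[0,0,0]],
    [[4.4,1.03,-4.2],[0,0,0]],
    [[5.6,0.94,-5.7],[0,0,0]],
    [[6.13,0.9,-6.39],[0,0,0]],
    [[6.13,0.9,-6.39],[0,0,0]],
    [[6.13,0.9,-6.39],[0,0,0]],
  ],
)

```text
time_s: 10.07
eef_pos: [0.5402, -0.2967, 0.1718]
ee_rot: [0.017, 0.438, -0.033, 0.898]
force: [0.2, 0.1, -0.1]
gripper_width: 0.4
```

```bash
python3 s.py
```

```text
t 10.0667 TCP in F mm [   7.18 -145.7   107.13] rot [-0.0011  0.0001  0.0014] force F [ 0.08  0.16 -0.24] tq F [-0.08  0.36  0.02] grip 0.4 q [-0.69  0.53  1.88  1.17  0.4  -1.65]
```

Close on the knob.

Call:
drive_tool(
  targets=[
    [[0,0,0],[0,0,0]],
    [[0,0,0],[0,0,0]],
    [[0,0,0],[0,0,0]],
    [[0,0,0],[0,0,0]],
    [[0,0,0],[0,0,0]],
    [[0,0,0],[0,0,0]],
  ],
  gripper=0,
  force=25,
)

```text
time_s: 10.57
eef_pos: [0.5402, -0.2978, 0.1725]
ee_rot: [0.016, 0.438, -0.034, 0.898]
force: [-5.8, 1.6, 6.4]
gripper_width: 0.202
```

```bash
python3 s.py; python3 - <<'E'
from h import *
F=frame(-4.37,38); t0=.726
# rows: shift cm relative to start, for knob angle t0+0.2*i
def sh(t,t0): 
    f=lambda a:np.array([3*np.cos(a),-3*np.sin(a),0]); return F@(f(t)-f(t0))
print([[list(map(float,sh(t0+.2*i,t0).round(2))),[0,0,0]] for i in range(1,5)])
E
```

```text
t 10.5667 TCP in F mm [   7.62 -146.86  107.57] rot [-0.0004 -0.0012 -0.0005] force F [-0.71  1.18  8.7 ] tq F [-0.03  0.38  0.01] grip 0.202 q [-0.69  0.53  1.88  1.18  0.4  -1.65]
[[[-0.38, -0.38, -0.27], [0, 0, 0]], [[-0.8, -0.66, -0.59], [0, 0, 0]], [[-1.26, -0.83, -0.93], [0, 0, 0]], [[-1.73, -0.88, -1.3], [0, 0, 0]]]
```

Call:
drive_tool(
  targets=[
    [[-0.18,-0.2,-0.13],[0,0,0]],
    [[-0.38,-0.38,-0.27],[0,0,0]],
    [[-0.8,-0.66,-0.59],[0,0,0]],
    [[-1.26,-0.83,-0.93],[0,0,0]],
    [[-1.73,-0.88,-1.3],[0,0,0]],
    [[-1.73,-0.88,-1.3],[0,0,0]],
  ],
)

```text
time_s: 11.07
eef_pos: [0.5225, -0.307, 0.1592]
ee_rot: [0.016, 0.438, -0.035, 0.898]
force: [-7.5, -0.4, 6.5]
gripper_width: 0.195
```

```bash
python3 s.py; python3 - <<'E'
from h import *
F=frame(-4.37,38); t0=.726+.8
def sh(t,t0): 
    f=lambda a:np.array([3*np.cos(a),-3*np.sin(a),0]); return F@(f(t)-f(t0))
print(str([[list(map(float,sh(t0+.2*i,t0).round(2))),[0,0,0]] for i in range(1,17)]))
E
```

```text
t 11.0667 TCP in F mm [ -13.89 -157.31  107.55] rot [ 0.     -0.0012 -0.001 ] force F [-1.87 -1.    9.67] tq F [-0.16  0.65  0.05] grip 0.195 q [-0.73  0.54  1.91  1.26  0.4  -1.77]
[[[-0.47, 0.07, -0.37], [0, 0, 0]], [[-0.91, 0.25, -0.73], [0, 0, 0]], [[-1.31, 0.55, -1.06], [0, 0, 0]], [[-1.66, 0.94, -1.35], [0, 0, 0]], [[-1.93, 1.42, -1.59], [0, 0, 0]], [[-2.13, 1.95, -1.77], [0, 0, 0]], [[-2.23, 2.53, -1.89], [0, 0, 0]], [[-2.24, 3.13, -1.93], [0, 0, 0]], [[-2.15, 3.72, -1.9], [0, 0, 0]], [[-1.98, 4.29, -1.79], [0, 0, 0]], [[-1.72, 4.8, -1.62], [0, 0, 0]], [[-1.38, 5.24, -1.39], [0, 0, 0]], [[-0.99, 5.59, -1.1], [0, 0, 0]], [[-0.55, 5.83, -0.78], [0, 0, 0]], [[-0.09, 5.97, -0.42], [0, 0, 0]], [[0.38, 5.98, -0.06], [0, 0, 0]]]
```

Call:
drive_tool(
  targets=[
    [[-0.5,0.07,-0.33],[0,0,0]],
    [[-0.94,0.25,-0.69],[0,0,0]],
    [[-1.34,0.55,-1.02],[0,0,0]],
    [[-1.69,0.94,-1.31],[0,0,0]],
    [[-1.96,1.42,-1.55],[0,0,0]],
    [[-2.16,1.95,-1.73],[0,0,0]],
    [[-2.26,2.53,-1.85],[0,0,0]],
    [[-2.27,3.13,-1.89],[0,0,0]],
    [[-2.18,3.72,-1.86],[0,0,0]],
    [[-2.01,4.29,-1.75],[0,0,0]],
    [[-1.75,4.8,-1.58],[0,0,0]],
    [[-1.41,5.24,-1.35],[0,0,0]],
    [[-1.02,5.59,-1.06],[0,0,0]],
    [[-0.58,5.83,-0.74],[0,0,0]],
    [[-0.12,5.97,-0.38],[0,0,0]],
    [[0.35,5.98,-0.02],[0,0,0]],
  ],
)

```text
time_s: 12.4
eef_pos: [0.5261, -0.2467, 0.1584]
ee_rot: [0.016, 0.439, -0.035, 0.898]
force: [-5.6, -4.8, -0.9]
gripper_width: 0.201
```

```bash
python3 s.py; python3 - <<'E'
from h import *
F=frame(-4.37,38); t0=.726+.8+3.2
def sh(t,t0): 
    f=lambda a:np.array([3*np.cos(a),-3*np.sin(a),0]); return F@(f(t)-f(t0))
print(str([[list(map(float,sh(t0+.2*i,t0).round(2))),[0,0,0]] for i in range(1,21)]))
E
```

```text
t 12.4 TCP in F mm [-15.16 -96.91 107.58] rot [ 0.      0.001  -0.0012] force F [-4.63 -5.23  2.54] tq F [-1.08  1.18  0.03] grip 0.201 q [-0.63  0.51  1.98  1.39  0.33 -1.83]
[[[0.46, -0.1, 0.37], [0, 0, 0]], [[0.9, -0.32, 0.72], [0, 0, 0]], [[1.28, -0.65, 1.04], [0, 0, 0]], [[1.61, -1.06, 1.32], [0, 0, 0]], [[1.86, -1.56, 1.54], [0, 0, 0]], [[2.03, -2.11, 1.71], [0, 0, 0]], [[2.1, -2.7, 1.8], [0, 0, 0]], [[2.08, -3.3, 1.82], [0, 0, 0]], [[1.97, -3.88, 1.77], [0, 0, 0]], [[1.77, -4.43, 1.64], [0, 0, 0]], [[1.49, -4.93, 1.45], [0, 0, 0]], [[1.14, -5.34, 1.2], [0, 0, 0]], [[0.73, -5.66, 0.91], [0, 0, 0]], [[0.28, -5.88, 0.57], [0, 0, 0]], [[-0.19, -5.98, 0.21], [0, 0, 0]], [[-0.66, -5.96, -0.16], [0, 0, 0]], [[-1.11, -5.82, -0.52], [0, 0, 0]], [[-1.54, -5.57, -0.86], [0, 0, 0]], [[-1.91, -5.22, -1.18], [0, 0, 0]], [[-2.21, -4.77, -1.44], [0, 0, 0]]]
```

Call:
drive_tool(
  targets=[
    [[0.46,-0.1,0.37],[0,0,0]],
    [[0.9,-0.32,0.72],[0,0,0]],
    [[1.28,-0.65,1.04],[0,0,0]],
    [[1.61,-1.06,1.32],[0,0,0]],
    [[1.86,-1.56,1.54],[0,0,0]],
    [[2.03,-2.11,1.71],[0,0,0]],
    [[2.1,-2.7,1.8],[0,0,0]],
    [[2.08,-3.3,1.82],[0,0,0]],
    [[1.97,-3.88,1.77],[0,0,0]],
    [[1.77,-4.43,1.64],[0,0,0]],
    [[1.49,-4.93,1.45],[0,0,0]],
    [[1.14,-5.34,1.2],[0,0,0]],
    [[0.73,-5.66,0.91],[0,0,0]],
    [[0.28,-5.88,0.57],[0,0,0]],
    [[-0.19,-5.98,0.21],[0,0,0]],
    [[-0.66,-5.96,-0.16],[0,0,0]],
    [[-1.11,-5.82,-0.52],[0,0,0]],
    [[-1.54,-5.57,-0.86],[0,0,0]],
    [[-1.91,-5.22,-1.18],[0,0,0]],
    [[-2.21,-4.77,-1.44],[0,0,0]],
  ],
)

```text
time_s: 14.07
eef_pos: [0.5044, -0.2953, 0.1446]
ee_rot: [0.016, 0.437, -0.035, 0.898]
force: [-0.2, -4.0, 3.5]
gripper_width: 0.193
```

```bash
python3 s.py; python3 - <<'E'
from h import *
F=frame(-4.37,38); t0=8.726
def sh(t,t0): 
    f=lambda a:np.array([3*np.cos(a),-3*np.sin(a),0]); return F@(f(t)-f(t0))
print(str([[list(map(float,sh(t,t0).round(2))),[0,0,0]] for t in(8.9,9.05,9.2,9.3,9.4,9.45,9.5)]))
E
```

```text
t 14.0667 TCP in F mm [ -37.78 -147.    107.74] rot [-0.0001 -0.0014 -0.0023] force F [ 2.19 -4.04  2.68] tq F [-0.61 -0.1   0.02] grip 0.193 q [-0.73  0.55  1.97  1.39  0.39 -1.93]
[[[-0.2, 0.44, -0.18], [0, 0, 0]], [[-0.33, 0.86, -0.3], [0, 0, 0]], [[-0.4, 1.3, -0.39], [0, 0, 0]], [[-0.42, 1.59, -0.42], [0, 0, 0]], [[-0.41, 1.89, -0.43], [0, 0, 0]], [[-0.4, 2.04, -0.43], [0, 0, 0]], [[-0.38, 2.19, -0.43], [0, 0, 0]]]
```

Call:
drive_tool(
  targets=[
    [[-0.2,0.44,-0.18],[0,0,0]],
    [[-0.33,0.86,-0.3],[0,0,0]],
    [[-0.4,1.3,-0.39],[0,0,0]],
    [[-0.42,1.59,-0.42],[0,0,0]],
    [[-0.41,1.89,-0.43],[0,0,0]],
    [[-0.4,2.04,-0.43],[0,0,0]],
    [[-0.4,2.04,-0.43],[0,0,0]],
  ],
)

```text
time_s: 14.65
eef_pos: [0.5001, -0.2751, 0.1401]
ee_rot: [0.016, 0.438, -0.036, 0.898]
force: [-5.4, -10.5, 2.0]
gripper_width: 0.199
```

```bash
python3 s.py
```

```text
t 14.65 TCP in F mm [ -45.14 -127.22  107.7 ] rot [ 0.0003  0.0003 -0.004 ] force F [ -2.36 -10.85   4.42] tq F [-1.92  0.68  0.04] grip 0.199 q [-0.71  0.54  2.01  1.48  0.37 -2.  ]
```

Call:
drive_tool(
  targets=[
    [[0.01,0.12,0],[0,0,0]],
    [[0.02,0.25,0],[0,0,0]],
    [[0.02,0.25,0],[0,0,0]],
  ],
)

```text
time_s: 14.9
eef_pos: [0.5002, -0.2743, 0.1402]
ee_rot: [0.015, 0.438, -0.038, 0.898]
force: [-5.8, -20.1, -0.5]
gripper_width: 0.196
```

```bash
python3 s.py
```

```text
t 14.9 TCP in F mm [ -45.01 -126.47  107.78] rot [ 0.0013  0.0007 -0.0083] force F [ -3.67 -20.51   2.25] tq F [-3.58  0.93 -0.03] grip 0.196 q [-0.7   0.54  2.01  1.49  0.36 -2.  ]
```

Call:
drive_tool(
  targets=[
    [[0,0,0],[0,0,0]],
    [[0,0,0],[0,0,0]],
    [[0,0,0],[0,0,0]],
    [[0,0,0],[0,0,0]],
    [[-0.6,0,0.8],[0,0,0]],
    [[-2.5,0.15,3.2],[0,0,0]],
    [[-4.5,0,6],[0,0,0]],
    [[-5.5,-1.5,8],[0,0,0]],
    [[-6,-3,9],[0,0,0]],
    [[-6,-3,9],[0,0,0]],
    [[-6,-3,9],[0,0,0]],
  ],
  gripper=0.45,
)

```text
time_s: 15.82
eef_pos: [0.4405, -0.3014, 0.23]
ee_rot: [0.017, 0.438, -0.034, 0.898]
force: [0.2, 0.4, 0.4]
gripper_width: 0.453
```

```bash
python3 s.py; python3 - <<'E'
from h import *
st=bot.get_state(); im,d=viewer.capture("wrist"); c=cam("wrist",st); F=frame(-4.37,38); mid=np.array([.6114,-.156,.083])
cv2.imwrite("pics/w7.png",im)
X,u,v=cloud(c,im,d); f=(X-mid)@F
k=(f[:,2]>.053)&(f[:,2]<.062)&(abs(f[:,0]+.016)<.06)&(f[:,1]<-.08)&(f[:,1]>-.175)
print("knob",k.sum(),cv2.minEnclosingCircle(np.float32(f[k][:,:2]*1000)))
r=np.hypot(f[:,0]-.04,f[:,1]); q=r<.003; print("catch h",q.sum(),np.median(f[q,2]) if q.any() else None)
for n in("top","side"):
    a,_=viewer.capture(n); cv2.imwrite(f"pics/{n}1.png",a); b=cv2.imread(f"pics/{n}0.png")
    for nm,X in(("tin",None),): pass
a=cv2.imread("pics/top1.png")[90:270,150:400]; s=cv2.imread("pics/side1.png")[130:330,150:430]
A=cv2.resize(a,(500,360)); S=cv2.resize(s,(504,360)) 
cv2.imwrite("pics/fin.png",np.vstack([cv2.resize(A,(417,300)),cv2.resize(S,(417,300))]))
E
```

```text
t 15.8167 TCP in F mm [ -35.05 -157.98  213.95] rot [-0.0002 -0.0009 -0.0002] force F [0.37 0.38 0.17] tq F [-0.02  0.37  0.05] grip 0.453 q [-0.84  0.32  2.04  1.06  0.51 -1.65]
knob 338 ((-46.27424621582031, -126.84902954101562), 9.153264999389648)
catch h 38 0.00775455692616169
```

View pics/fin.png

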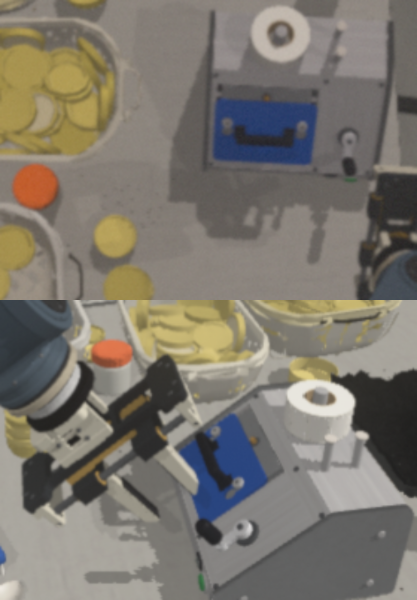

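```bash
python3 - <<'E'
from cell import bot
print(bot.finish_job())
E
```

```text
the job is handed in; nothing more can be done
None
```

The labeller is ready to run: the cover is home and latched, and the crank is wound to its stop. I handed the job in at about 16 s of robot time.

**Cover:** I took it by the handle and lined up its keyholes with the studs, using the wrist camera through the left entry hole. I pressed it flat with about 20 N and slid it about 16.8 mm down the slope until it met a firm stop. Depth readings then showed the catch standing out behind the upper edge, 8.2 mm proud just after release and 7.8 mm at the end. The full figure is 8.5 mm, and the shortfall is within what the camera can measure.

**Crank:** I gripped the knob at about 0.73 rad and wound it clockwise about 8.7 rad, until the force rose to about 20 N with almost no further movement. After letting go, the knob stood straight down the slope from its axis, which matches the stop at 9.4 rad.

**Last checks:** The final top and side pictures show the cover seated and the tin and jar still standing. I judged the tin and jar by eye and did not measure their positions. The gripper was clear of everything with the force reading near zero.

**Odd readings:** The tool showed up to about 10 N along the face normal while it gripped the knob, and I did not find out why. I did not look at the pinch roller directly, because the cover hides it.

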